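# Point out to the cook what to take, in order

### The arm

A 6-joint arm with a two-finger parallel gripper is mounted at the origin on a cart in front of the work surface, level with it; the furniture and walls round the work are solid. World frame = base frame: x ahead of the robot, y to its left, z up, the work surface at z = 0. Lengths are in m, angles in degrees, forces in N, time in s.
With the tool pointing down it reaches from about 0.375 to 0.9 m from the base axis. Payload 3.1 kg.
Tool frame: the origin (TCP) lies between the finger pads; the fingertips stand 11 mm ahead of it and the grasp point (between the pads) lies 8 mm behind it; z points along the fingers, y is the line along which they close (so a half turn about z gives the same grasp; the last joint's range is limited). The gripper opens to 87 mm and grips with 3 to 60 N. Pads are 19 mm wide; open, the fingers measure 117 mm over their backs; the gripper's body (75 mm by 190 mm) begins 51 mm behind the grasp point.
Start: joints at [-86.316, 30.224, 82.088, -0, 67.689, -10.227], TCP at [0.15, -0.607, 0.234] pointing down, gripper open.
Joint ranges: [-176.69, 176.69], [-43.24, 126.21], [12.49, 139.97], [-82, 262], [0, 151.66], [-163.58, 163.58]. Speed limits (degrees/s): [159.86, 159.86, 180, 180, 180, 180].

### API

Orientations are given as a 3x3 rotation matrix whose columns are the frame's x, y, z axes.
In Python, from rig import bot, viewer, workorder, nets gives the robot as it stands. The module is installed in compiled form; this text tells all that it offers.
- The arm moves only by the tool move_arm, never from a script. Its argument "increments" is a list of rows, each a list of 7 numbers: the shift along the tool's x, y, z normalised to -1 to 1, where 1 is 0.3 m, then the turn, a rotation vector about the tool's x, y, z normalised to -1 to 1, where 1 is pi rad, then the opening, from 0 (shut) to 1 (fully open). In form: [[tx, ty, tz, wx, wy, wz, grip], ...]. A call has 1 to 10 rows; each row is the pose to reach, as a shift and turn from the pose commanded when the call began, along the tool's axes at that moment, turning the shorter way round; what a row does not reach only later rows make up. A row lasts 1/12 s, in which the tool goes at most 41.7 mm and 7.16 degrees, less where a joint would pass 70% of its speed; a pose out of reach is approached as far as the arm can. A call with a number of a shift or a turn outside -1 to 1 is refused whole. A call with a gripper value outside its range is refused whole. The fingers move at their own pace and stop on an object; the grip force is fixed at half the most. Time passes only in rows, so rows that repeat a pose let the fingers close. It gives the time, the measured TCP pose, the force, the opening and the grip force at its end, in the units of the state.
- bot.read_state(): the state, without advancing time (a new reading comes with each control period).
- viewer.capture(name): name is "scene" or "top" or "wrist"; returns a dict with "image" (384x512x3 uint8, blue, green, red), "K" (3x3 intrinsics, pixels), "eye" and "orientation" of the camera in the world. Camera axes: x right, y up, looking along -z (the intrinsics and any distortion apply to the point x, -y, -z); pixel columns grow to the right and rows downward; lengths in m; the calibration is good to about 2 mm. The wrist camera is an equidistant fisheye: a pixel r from the principal point sees the ray r / f radians off the axis. A picture is of the moment at which its call begins. There is no depth.
- workorder.hand_in(): hands the job in; it is judged then, once.
Trained networks look in the newest picture that a camera, given by its name, has taken for a name from the list of things; names that differ only in an ending like _2 or _b are one class to them, and where a whole thing is asked for, a point or a joint stands for the part that bears it (a point fixed in the world has none). Each returns a list of dicts, best first, with "conf" (0 to 1); they miss things now and then, are a little off and sometimes report something else, mostly with a low value. They report only what shows in the picture. A call takes as long as a camera call. They do not tell look-alikes from the thing itself.
- nets.find_in(camera, thing): "location" ([column, row] in pixels, amid what is visible of it).
The state is a dict: "time_s": time; "joint_positions": joint angles; "qvel": joint speeds; "tau": joint torques, N m; "position": TCP position; "tcp_rot": TCP orientation; "force": force on the tool from outside, world axes, zero at the start; "moment": the same for the moment, N m; "opening": opening from 0.0 (shut) to 1.0 (fully open); "grasp_force": force on a finger pad.
Only numpy, scipy, OpenCV 4.12 (cv2) and the standard library are available. Lean on these libraries where they do the work, as an engineer would, in place of code of your own. Each camera call takes 0.05 s, during which the arm holds its last target. There are 200 camera calls.

### The job

A cook who wants to season some tinned beans and put them up in a jar asks what to take, and in which order: point at the food tin first, then at the red-capped spice jar, then at the glass jar with the grey lid, each time bringing the fingertips down to about 3 cm above the middle of its top and staying there for two seconds. Touch and move nothing at all, and point at nothing else: lift well above the things before moving across. At the end draw the hand back so that it is at least 10 cm clear of all of them.

Things in the scene. Friction and masses are not known exactly. Their poses are not given: they have to be found in the camera images.
- tin_top (a point): short wide round food tin with a metal lid and a mostly red label, 86 mm across, 40 mm high. Upright and loose on the worktop (z = 0). This point is the centre of its top (of the open mouth for the green cup); z up.
- red_spice_top (a point): slim spice jar with a RED cap and a brownish label, 45 mm across, 106 mm high. Upright and loose on the worktop (z = 0). This point is the centre of its top (of the open mouth for the green cup); z up.
- glass_jar_top (a point): short clear glass jar, empty, with a flat GREY lid, 71 mm across (lid 66 mm), 102 mm high to the top of the lid. Upright and loose on the worktop (z = 0). This point is the centre of its top (of the open mouth for the green cup); z up.
- white_spice_top (a point): bystander: slim spice jar with a WHITE cap, 47 mm across, 98 mm high. Upright and loose on the worktop (z = 0). This point is the centre of its top (of the open mouth for the green cup); z up.
- yoghurt_top (a point): bystander: yoghurt tub, white with blue and red print and a foil lid, 72 mm across at the top, 71 mm high. Upright and loose on the worktop (z = 0). This point is the centre of its top (of the open mouth for the green cup); z up.
- scoop_top (a point): bystander: small bright green open cup, 60 mm across, 34 mm high. Upright and loose on the worktop (z = 0). This point is the centre of its top (of the open mouth for the green cup); z up.
Mind the look-alikes: they are no part of the job. Leave any yellow look-alike of the part that bears white_spice_top alone.

How it is judged (in metres and radians):
On the way, in this order (a step that is already met when the one before it is completed fails the run):
1. the fingertips dwell just above the food tin: grasp point within 25 mm of the middle of its top seen from above and 15 to 80 mm higher, for 1.5 s (horizontal distance between the grasp point and tin_top below 0.025 m and z of the grasp point in the frame of tin_top between 0.015 and 0.08 m), for 1.5 s.
2. the fingertips dwell just above the red-capped spice jar: grasp point within 25 mm of the middle of its top seen from above and 15 to 80 mm higher, for 1.5 s (horizontal distance between the grasp point and red_spice_top below 0.025 m and z of the grasp point in the frame of red_spice_top between 0.015 and 0.08 m), for 1.5 s.
3. the fingertips dwell just above the glass jar with the grey lid: grasp point within 25 mm of the middle of its top seen from above and 15 to 80 mm higher, for 1.5 s (horizontal distance between the grasp point and glass_jar_top below 0.025 m and z of the grasp point in the frame of glass_jar_top between 0.015 and 0.08 m), for 1.5 s.
At the end, for the whole second after the job is handed in: All six things stand where they stood (tops moved less than 8 mm), and the grasp point is more than 100 mm from the top of each (distance of each of tin_top, red_spice_top, glass_jar_top, white_spice_top, yoghurt_top, scoop_top from where it was at the start of the episode below 0.008 m and distance between the grasp point and tin_top above 0.1 m and distance between the grasp point and red_spice_top above 0.1 m and distance between the grasp point and glass_jar_top above 0.1 m and distance between the grasp point and white_spice_top above 0.1 m and distance between the grasp point and yoghurt_top above 0.1 m and distance between the grasp point and scoop_top above 0.1 m); the robot touches nothing.
It fails at once if the robot touches something (contact force between any of the fingers, the arm and anything else above 0.3 N).
It fails at once if one of the six things is moved, lifted or tipped (its top moved more than 8 mm) (distance of any of tin_top, red_spice_top, glass_jar_top, white_spice_top, yoghurt_top, scoop_top from where it was at the start of the episode above 0.008 m).
It fails at once if the hand points at the white-capped spice jar, the yoghurt tub or the green cup (grasp point within 25 mm of its middle and less than 70 mm above its top) ((horizontal distance between the grasp point and white_spice_top below 0.025 m and z of the grasp point in the frame of white_spice_top between -0.2 and 0.07 m) or (horizontal distance between the grasp point and yoghurt_top below 0.025 m and z of the grasp point in the frame of yoghurt_top between -0.2 and 0.07 m) or (horizontal distance between the grasp point and scoop_top below 0.025 m and z of the grasp point in the frame of scoop_top between -0.2 and 0.07 m)).
It also fails if it takes over 48 s, if anything falls off the work surface, if the arm or the gripper's body presses on something with over 40 N, if the wrist force passes 120 N, or if a joint passes its speed limit or range.

## Working session

There is one attempt and no reset: what is moved stays moved. The work goes in short steps, Python scripts to look and compute and a tool call to move; the robot and the scene stay as the last step left them, time stands still between calls to the robot, and variables do not carry over. Pictures are saved under pics/ and viewed, at most 10 in all, crops included, and the job is handed in when it is done.

Besides the shell and the picture viewer there is one more tool, called after "Request:" as a command line: name --pt "numbers of a row" for each row, then --argument value for the rest. move_arm: Moves the arm, as the interface text tells. Its arguments: {"type":"object","properties":{"increments":{"type":"array"}},"required":["increments"]}

```bash
mkdir -p pics; cat > h.py <<'E'
import numpy as np,cv2
from rig import bot,viewer,workorder,nets
N=["tin_top","red_spice_top","glass_jar_top","white_spice_top","yoghurt_top","scoop_top"]
H=dict(zip(N,[.04,.106,.102,.098,.071,.034]))
def ray(c,p,wrist=False):
    K=np.array(c["K"]);x=(p[0]-K[0,2])/K[0,0];y=(p[1]-K[1,2])/K[1,1]
    if wrist:
        r=np.hypot(x,y);s=np.sin(r)/max(r,1e-9);d=np.array([x*s,-y*s,-np.cos(r)])
    else: d=np.array([x,-y,-1])
    d=np.array(c["orientation"])@d;return np.array(c["eye"]),d/np.linalg.norm(d)
def atz(c,p,z,w=False):
    e,d=ray(c,p,w);return e+d*(z-e[2])/d[2]
def tri(a,b):
    (e1,d1),(e2,d2)=a,b
    t=np.linalg.lstsq(np.c_[d1,-d2],e2-e1,rcond=None)[0]
    p,q=e1+t[0]*d1,e2+t[1]*d2;return (p+q)/2,np.linalg.norm(p-q)
E
python3 - <<'E'
from h import *
s=bot.read_state();print(s["time_s"],s["position"],np.round(s["tcp_rot"],3).tolist())
for n in("scene","top","wrist"):
    c=viewer.capture(n);cv2.imwrite(f"pics/{n}.png",c["image"]);print(n,np.round(c["eye"],3),np.round(c["orientation"],3).tolist(),np.round(c["K"],1).tolist())
    for t in N:
        print(t,[(np.round(d["location"],0).tolist(),round(d["conf"],2),np.round(atz(c,d["location"],H[t]/2,n=="wrist")[:2],3).tolist()) for d in nets.find_in(n,t)])
a,b=[cv2.imread(f"pics/{n}.png") for n in("scene","top")]
E
```

```text
0.0 [ 0.15023721 -0.6059444   0.23255956] [[0.971, 0.24, -0.0], [0.24, -0.971, 0.002], [0.0, -0.002, -1.0]]
scene [-0.051  0.589  0.903] [[-0.752, 0.45, -0.482], [-0.659, -0.501, 0.561], [0.011, 0.739, 0.673]] [[394.7, 0.0, 254.5], [0.0, 394.7, 194.2], [0.0, 0.0, 1.0]]
tin_top [([281.0, 189.0], 0.89, [0.531, -0.224])]
red_spice_top [([228.0, 221.0], 0.92, [0.538, 0.024])]
glass_jar_top [([259.0, 201.0], 0.58, [0.529, -0.106])]
white_spice_top [([304.0, 166.0], 0.77, [0.528, -0.345])]
yoghurt_top [([149.0, 259.0], 0.67, [0.614, 0.261])]
scoop_top [([187.0, 238.0], 0.56, [0.605, 0.13]), ([301.0, 164.0], 0.5, [0.565, -0.383])]
top [ 0.441 -0.066  1.52 ] [[0.013, 0.998, -0.066], [-1.0, 0.013, -0.004], [-0.003, 0.066, 0.998]] [[464.0, 0.0, 254.0], [0.0, 464.0, 190.5], [0.0, 0.0, 1.0]]
tin_top [([303.0, 188.0], 0.65, [0.551, -0.217])]
red_spice_top [([231.0, 193.0], 0.62, [0.53, 0.012])]
glass_jar_top [([264.0, 195.0], 0.64, [0.525, -0.09])]
white_spice_top [([350.0, 193.0], 0.74, [0.534, -0.364]), ([363.0, 219.0], 0.74, [0.453, -0.406])]
yoghurt_top [([148.0, 173.0], 0.56, [0.591, 0.282])]
scoop_top [([197.0, 172.0], 0.75, [0.599, 0.125])]
wrist [ 0.225 -0.588  0.385] [[0.241, 0.931, 0.274], [-0.97, 0.231, 0.069], [0.001, -0.283, 0.959]] [[297.3, 0.0, 256.7], [0.0, 297.3, 189.9], [0.0, 0.0, 1.0]]
tin_top []
red_spice_top []
glass_jar_top []
white_spice_top []
yoghurt_top []
scoop_top []
```

View pics/scene.png

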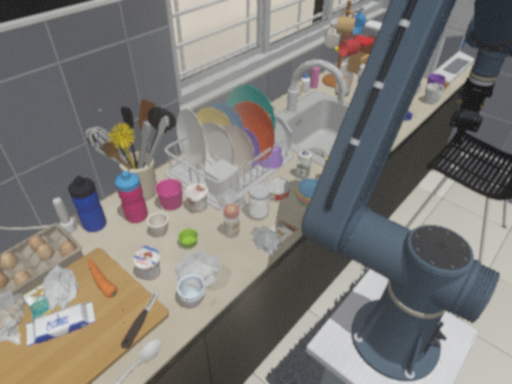

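View pics/top.png

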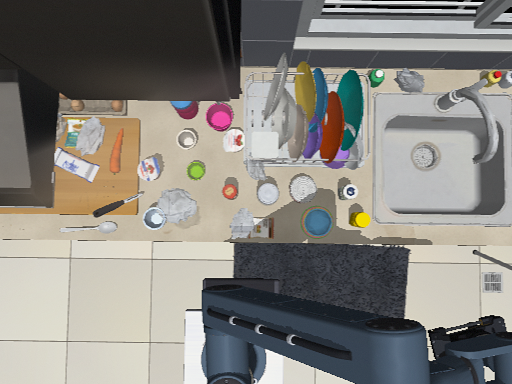

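The scene view shows the red-capped jar at about (231,220), the jar with the light lid at (259,201), the tin at (280,188), the white-capped jar at (304,163), the green cup at (188,239) and the yoghurt tub at (147,262). The top view shows them at (231,191), (267,192), (303,188), (349,191), (197,171) and (150,168).

Things that could be confused, by top-view pixel:
- **Tin (303,188):** the blue tin or bowl at (318,222).
- **Red-capped jar (231,191):** the tub at (234,139).
- **Grey-lid jar (267,192):** the glass at (155,217).
- **White-capped jar:** the yellow-capped look-alike at (361,219).

I'll check these in close crops.

```bash
python3 - <<'E'
from h import *
a,b=[cv2.imread(f"pics/{n}.png") for n in("top","scene")]
A=cv2.resize(a[150:240,210:370],(800,450),interpolation=cv2.INTER_CUBIC)
B=cv2.resize(b[140:250,210:350],(700,550),interpolation=cv2.INTER_CUBIC)
cv2.imwrite("pics/ca.png",A);cv2.imwrite("pics/cb.png",B)
E
```

```text
(no output)
```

View pics/ca.png

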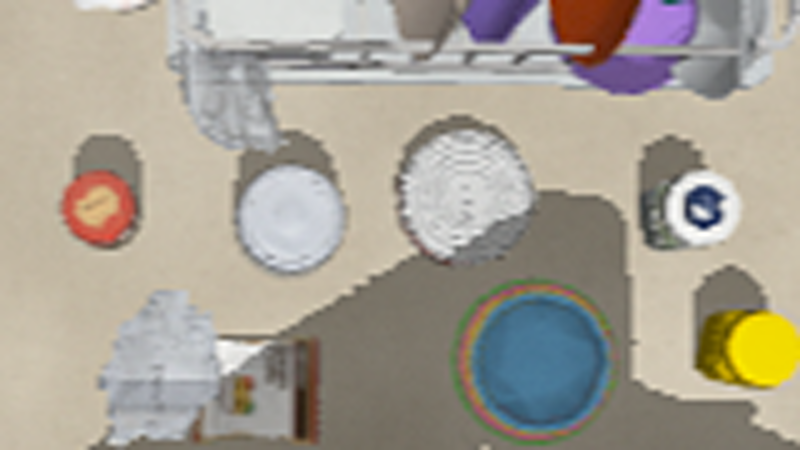

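View pics/cb.png

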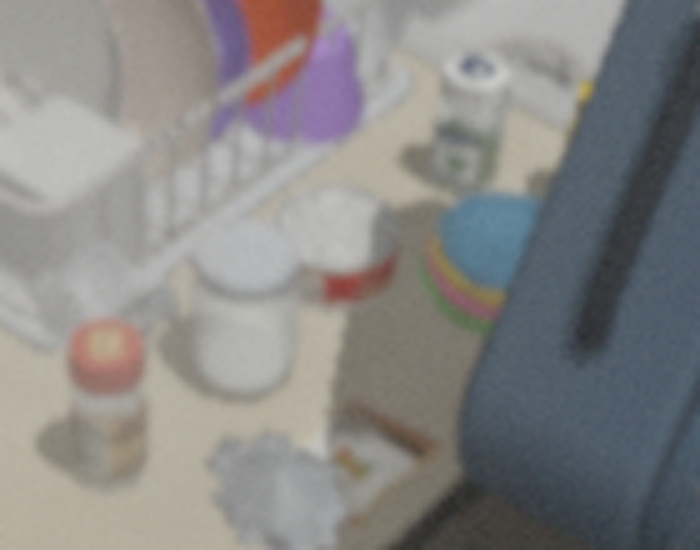

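The crops settle the choices: the red cap is at top (229,191), the flat grey lid at (268,193), and the ribbed metal lid with a red label at (303,188.6). The stacked coloured bowls at (317,222) and the yellow-capped jar are not targets. Next I'll triangulate the tops and check the rack clearance.

```bash
python3 - <<'E'
from h import *
T=viewer.capture("top");S=viewer.capture("scene")
for n,t,s in[("tin_top",(303,188.6),(277.2,186)),("red_spice_top",(229.2,191),(231,208.5)),("glass_jar_top",(267.8,193.2),(259,190.6)),("white_spice_top",(350.2,191.4),(304.5,153.5)),
 ("purple front",(335,167.5),(273.5,167)),("orange plate top~",(335,92),(252,112)),("rackcorner",(369,165),(291,155.5))]:
    p,e=tri(ray(T,t),ray(S,s));print(n,p.round(3),round(e,4),atz(T,t,H.get(n,.1)).round(4) )
for z in(.1,.2,.25):print(z,atz(T,(335,165),z).round(3))
E
```

```text
tin_top [ 0.546 -0.218  0.03 ] 0.0029 [ 0.5467 -0.2164  0.04  ]
red_spice_top [0.532 0.016 0.104] 0.0001 [0.5316 0.0157 0.106 ]
glass_jar_top [ 0.527 -0.103  0.098] 0.0 [ 0.5267 -0.1024  0.102 ]
white_spice_top [ 0.537 -0.355  0.094] 0.0022 [ 0.5358 -0.3554  0.098 ]
purple front [ 0.627 -0.318  0.009] 0.0201 [ 0.6087 -0.3083  0.1   ]
orange plate top~ [ 0.792 -0.315  0.179] 0.0723 [ 0.8448 -0.3078  0.1   ]
rackcorner [ 0.638 -0.435 -0.009] 0.0158 [ 0.6178 -0.4128  0.1   ]
0.1 [ 0.616 -0.308  0.1  ]
0.2 [ 0.604 -0.291  0.2  ]
0.25 [ 0.598 -0.283  0.25 ]
```

Measured tops (m), each with the height from two views within about 10 mm of nominal:

| Target | x | y |
|---|---|---|
| Tin | 0.546 | -0.217 |
| Red-capped jar | 0.532 | 0.016 |
| Grey-lid jar | 0.527 | -0.103 |

I'll lift first and turn the hand half round, so the wrist camera faces away from the rack and the fingers stay along y.

Request:
move_arm --pt "0 0 -0.13 0 0 -0.038 0.3" --pt "0 0 -0.23 0 0 -0.076 0.3" --pt "0 0 -0.23 0 0 -0.114 0.3" --pt "0 0 -0.23 0 0 -0.152 0.3" --pt "0 0 -0.23 0 0 -0.19 0.3" --pt "0 0 -0.23 0 0 -0.228 0.3" --pt "0 0 -0.23 0 0 -0.266 0.3" --pt "0 0 -0.23 0 0 -0.304 0.3" --pt "0 0 -0.23 0 0 -0.342 0.3" --pt "0 0 -0.23 0 0 -0.38 0.3"

```text
time_s: 1.98
position: [0.1503, -0.6066, 0.3025]
tcp_rot: [[0.128, 0.992, 0.0], [0.992, -0.128, 0.0], [0.0, 0.0, -1.0]]
force: [-0.0, 0.1, -0.4]
opening: 0.345
grasp_force: 0.0
```

```bash
cat > go.py <<'E'
from h import *
import sys
from scipy.spatial.transform import Rotation as Ro
def go(x,y,z):
    s=bot.read_state();R=np.array(s["tcp_rot"]);p=np.array(s["position"])
    G=np.array([[-1,0,0],[0,1,0],[0,0,-1.]])
    print(round(s["time_s"],2),p.round(4),np.round(s["joint_positions"],1),"shift",(R.T@(np.array([x,y,z])-p)/.3).round(4),"turn",(Ro.from_matrix(R.T@G).as_rotvec()/np.pi).round(4))
go(*map(float,sys.argv[1:]))
E
python3 go.py .546 -.217 .30
```

```text
1.98 [ 0.1503 -0.6066  0.3025] [-86.3  26.4  77.3   0.   76.3 -79. ] shift [1.4567 1.1421 0.0086] turn [ 0.     -0.     -0.5408]
```

Request:
move_arm --pt "0.07 0.055 0 0 0 -0.03 0.3" --pt "0.14 0.11 0 0 0 -0.06 0.3" --pt "0.21 0.165 0 0 0 -0.09 0.3" --pt "0.28 0.22 0 0 0 -0.12 0.3" --pt "0.35 0.275 0 0 0 -0.15 0.3" --pt "0.42 0.33 0 0 0 -0.18 0.3" --pt "0.49 0.385 0 0 0 -0.21 0.3" --pt "0.56 0.44 0 0 0 -0.24 0.3" --pt "0.63 0.495 0 0 0 -0.27 0.3" --pt "0.7 0.55 0 0 0 -0.3 0.3"

```text
time_s: 2.82
position: [0.3427, -0.4196, 0.3027]
tcp_rot: [[-0.726, 0.687, 0.0], [0.687, 0.726, -0.0], [-0.0, -0.0, -1.0]]
force: [-0.0, -0.0, 0.0]
opening: 0.3
grasp_force: 0.0
```

```bash
python3 go.py .546 -.217 .30
```

```text
2.82 [ 0.3427 -0.4196  0.3027] [ -62.6   19.3   89.1    0.    71.6 -109.2] shift [-0.0279  0.9562  0.009 ] turn [-1.000e-04  1.000e-04 -2.413e-01]
```

Request:
move_arm --pt "-0.003 0.1 0 0 0 -0.03 0.3" --pt "-0.006 0.2 0 0 0 -0.06 0.3" --pt "-0.01 0.3 0 0 0 -0.09 0.3" --pt "-0.013 0.4 0 0 0 -0.12 0.3" --pt "-0.016 0.5 0 0 0 -0.15 0.3" --pt "-0.02 0.6 0 0 0 -0.18 0.3" --pt "-0.023 0.7 0 0 0 -0.21 0.3" --pt "-0.026 0.82 0 0 0 -0.24 0.3" --pt "-0.028 0.956 0 0 0 -0.241 0.3" --pt "-0.028 0.956 0 0 0 -0.241 0.3"

```text
time_s: 3.65
position: [0.5503, -0.2138, 0.3027]
tcp_rot: [[-1.0, -0.001, 0.004], [-0.001, 1.0, 0.003], [-0.004, 0.003, -1.0]]
force: [0.5, -1.1, 0.4]
opening: 0.297
grasp_force: 0.0
```

```bash
python3 go.py .546 -.217 .081; python3 - <<'E'
from h import *
c=viewer.capture("wrist");cv2.imwrite("pics/w1.png",c["image"])
for t,p in dict(tin_top=(.546,-.217,.04),glass_jar_top=(.527,-.103,.102),red_spice_top=(.532,.016,.106)).items():
    q=np.array(c["orientation"]).T@(np.array(p)-c["eye"]);K=c["K"];th=np.arccos(-q[2]/np.linalg.norm(q));u=np.array([q[0],-q[1]])/np.hypot(q[0],q[1])
    px=np.array([K[0][2],K[1][2]])+K[0][0]*th*u
    print(t,px.round(1),[(np.round(d["location"],1).tolist(),round(d["conf"],2)) for d in nets.find_in("wrist",t)])
E
```

```text
3.65 [ 0.5503 -0.2138  0.3027] [ -32.2   23.4   82.5    0.3   74.  -122.3] shift [ 0.017  -0.0125  0.7389] turn [0.0008 0.0012 0.0002]
tin_top [254.4 156.8] [([253.4, 155.3], 0.58)]
glass_jar_top [346.7 151.6] [([339.6, 146.9], 0.61)]
red_spice_top [428.5 159.2] [([413.7, 149.2], 0.91)]
```

View pics/w1.png

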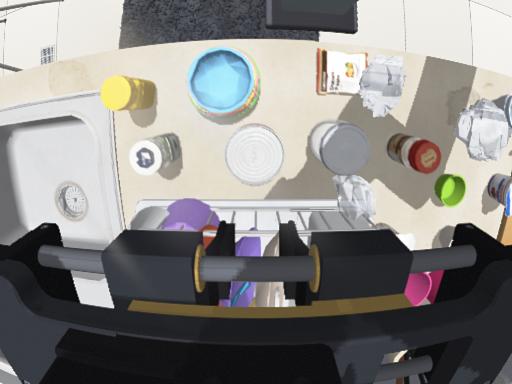

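The wrist view confirms the predictions: tin lid at (254,155), grey lid at (343,149), red cap at (428,156), each within 2–4 px. The body and fingers stay short of the rack. I'll descend over the tin.

Request:
move_arm --pt "0 0 0.08 0 0 0 0.3" --pt "0 0 0.16 0 0 0 0.3" --pt "0 0 0.25 0 0 0 0.3" --pt "0 0 0.34 0 0 0 0.3" --pt "0 0 0.43 0 0 0 0.3" --pt "0 0 0.52 0 0 0 0.3" --pt "0 0 0.6 0 0 0 0.3" --pt "0 0 0.67 0 0 0 0.3" --pt "0 0 0.71 0 0 0 0.3" --pt "0 0 0.73 0 0 0 0.3"

```text
time_s: 4.68
position: [0.5444, -0.2198, 0.0818]
tcp_rot: [[-1.0, 0.008, -0.003], [0.008, 1.0, 0.002], [0.003, 0.002, -1.0]]
force: [0.4, 0.4, 0.7]
opening: 0.302
grasp_force: 0.0
```

Request:
move_arm --pt "0 0 0 0 0 0 0.3" --pt "0 0 0 0 0 0 0.3" --pt "0 0 0 0 0 0 0.3" --pt "0 0 0 0 0 0 0.3" --pt "0 0 0 0 0 0 0.3" --pt "0 0 0 0 0 0 0.3" --pt "0 0 0 0 0 0 0.3" --pt "0 0 0 0 0 0 0.3" --pt "0 0 0 0 0 0 0.3" --pt "0 0 0 0 0 0 0.3"

```text
time_s: 5.52
position: [0.5461, -0.2189, 0.0835]
tcp_rot: [[-1.0, 0.005, -0.0], [0.005, 1.0, 0.0], [0.0, 0.0, -1.0]]
force: [0.4, 0.1, 0.3]
opening: 0.296
grasp_force: 0.0
```

Request:
move_arm --pt "0 0 0 0 0 0 0.3" --pt "0 0 0 0 0 0 0.3" --pt "0 0 0 0 0 0 0.3" --pt "0 0 0 0 0 0 0.3" --pt "0 0 0 0 0 0 0.3" --pt "0 0 0 0 0 0 0.3" --pt "0 0 0 0 0 0 0.3" --pt "0 0 0 0 0 0 0.3" --pt "0 0 0 0 0 0 0.3" --pt "0 0 0 0 0 0 0.3"

```text
time_s: 6.35
position: [0.5461, -0.219, 0.0836]
tcp_rot: [[-1.0, 0.005, 0.0], [0.005, 1.0, -0.0], [-0.0, -0.0, -1.0]]
force: [-0.5, -0.1, 0.0]
opening: 0.304
grasp_force: 0.0
```

Request:
move_arm --pt "0 0 0 0 0 0 0.3" --pt "0 0 0 0 0 0 0.3" --pt "0 0 0 0 0 0 0.3" --pt "0 0 0 0 0 0 0.3" --pt "0 0 0 0 0 0 0.3" --pt "0 0 0 0 0 0 0.3" --pt "0 0 0 0 0 0 0.3" --pt "0 0 0 0 0 0 0.3"

```text
time_s: 7.02
position: [0.5461, -0.219, 0.0836]
tcp_rot: [[-1.0, 0.005, 0.0], [0.005, 1.0, -0.0], [-0.0, -0.0, -1.0]]
force: [-0.2, -0.1, -0.3]
opening: 0.3
grasp_force: 0.0
```

```bash
python3 go.py .546 -.217 .25;python3 go.py .532 .016 .25
```

```text
7.02 [ 0.5461 -0.219   0.0836] [ -32.7   39.2   94.2   -0.    46.6 -122.4] shift [ 4.000e-04  6.700e-03 -5.548e-01] turn [-0.      0.     -0.0017]
7.02 [ 0.5461 -0.219   0.0836] [ -32.7   39.2   94.2   -0.    46.6 -122.4] shift [ 0.0512  0.7831 -0.5548] turn [-0.      0.     -0.0017]
```

Request:
move_arm --pt "0 0 -0.08 0 0 0 0.3" --pt "0 0 -0.17 0 0 0 0.3" --pt "0 0 -0.27 0 0 0 0.3" --pt "0 0 -0.37 0 0 0 0.3" --pt "0 0 -0.46 0 0 0 0.3" --pt "0 0 -0.52 0 0 0 0.3" --pt "0 0 -0.55 0 0 0 0.3" --pt "0 0 -0.55 0 0 0 0.3" --pt "0 0 -0.55 0 0 0 0.3"

```text
time_s: 7.77
position: [0.5457, -0.2188, 0.2481]
tcp_rot: [[-1.0, 0.005, -0.0], [0.005, 1.0, 0.0], [0.0, 0.0, -1.0]]
force: [0.0, 0.8, -0.1]
opening: 0.301
grasp_force: 0.0
```

Request:
move_arm --pt "0.006 0.08 0 0 0 0 0.3" --pt "0.012 0.18 0 0 0 0 0.3" --pt "0.018 0.28 0 0 0 0 0.3" --pt "0.025 0.38 0 0 0 0 0.3" --pt "0.03 0.48 0 0 0 0 0.3" --pt "0.037 0.58 0 0 0 0 0.3" --pt "0.044 0.68 0 0 0 0 0.3" --pt "0.05 0.75 0 0 0 0 0.3" --pt "0.051 0.783 0 0 0 0 0.3" --pt "0.051 0.783 0 0 0 0 0.3"

```text
time_s: 8.6
position: [0.5307, 0.0179, 0.2469]
tcp_rot: [[-1.0, 0.002, -0.004], [0.002, 1.0, 0.001], [0.004, 0.001, -1.0]]
force: [0.4, -0.1, 0.3]
opening: 0.297
grasp_force: 0.0
```

Request:
move_arm --pt "0 0 0 0 0 0 0.3" --pt "0 0 0 0 0 0 0.3" --pt "0 0 0 0 0 0 0.3"

```text
time_s: 8.85
position: [0.5323, 0.0146, 0.2482]
tcp_rot: [[-1.0, 0.007, -0.0], [0.007, 1.0, -0.0], [0.0, -0.0, -1.0]]
force: [-0.4, 0.3, 0.5]
opening: 0.298
grasp_force: 0.0
```

```bash
python3 go.py .532 .016 .147; python3 - <<'E'
from h import *
c=viewer.capture("wrist");cv2.imwrite("pics/w2.png",c["image"])
for t,p in dict(tin_top=(.546,-.217,.04),glass_jar_top=(.527,-.103,.102),red_spice_top=(.532,.016,.106)).items():
    q=np.array(c["orientation"]).T@(np.array(p)-c["eye"]);K=c["K"];th=np.arccos(-q[2]/np.linalg.norm(q));u=np.array([q[0],-q[1]])/np.hypot(q[0],q[1])
    px=np.array([K[0][2],K[1][2]])+K[0][0]*th*u
    print(t,px.round(1))
E
```

```text
8.85 [0.5323 0.0146 0.2482] [ -10.4   22.1   94.4   -0.    63.6 -100. ] shift [0.001  0.0049 0.3374] turn [-0.0001 -0.0001 -0.0022]
tin_top [ 91.5 181.4]
glass_jar_top [148.3 177.4]
red_spice_top [258.7 181.9]
```

View pics/w2.png

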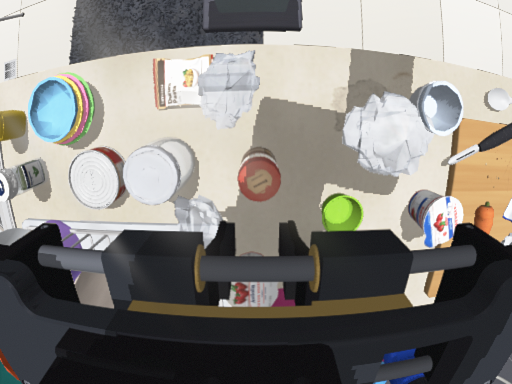

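The red cap shows at (260,179) and was predicted at (259,182); the grey lid at (152,174) was predicted at (148,177). The positions hold, so I'll descend over the red cap.

Request:
move_arm --pt "0 0 0.05 0 0 0 0.3" --pt "0 0 0.1 0 0 0 0.3" --pt "0 0 0.16 0 0 0 0.3" --pt "0 0 0.22 0 0 0 0.3" --pt "0 0 0.27 0 0 0 0.3" --pt "0 0 0.3 0 0 0 0.3" --pt "0 0 0.32 0 0 0 0.3" --pt "0 0 0.33 0 0 0 0.3" --pt "0 0 0.33 0 0 0 0.3" --pt "0 0 0.33 0 0 0 0.3"

```text
time_s: 9.73
position: [0.5326, 0.0157, 0.1501]
tcp_rot: [[-1.0, 0.006, 0.001], [0.006, 1.0, -0.0], [-0.001, -0.0, -1.0]]
force: [0.2, -0.2, 0.6]
opening: 0.298
grasp_force: 0.0
```

Request:
move_arm --pt "0 0 0 0 0 0 0.3" --pt "0 0 0 0 0 0 0.3" --pt "0 0 0 0 0 0 0.3" --pt "0 0 0 0 0 0 0.3" --pt "0 0 0 0 0 0 0.3" --pt "0 0 0 0 0 0 0.3" --pt "0 0 0 0 0 0 0.3" --pt "0 0 0 0 0 0 0.3" --pt "0 0 0 0 0 0 0.3" --pt "0 0 0 0 0 0 0.3"

```text
time_s: 10.57
position: [0.532, 0.016, 0.1495]
tcp_rot: [[-1.0, 0.005, -0.0], [0.005, 1.0, 0.0], [0.0, 0.0, -1.0]]
force: [0.0, -0.3, -0.1]
opening: 0.294
grasp_force: 0.0
```

Request:
move_arm --pt "0 0 0 0 0 0 0.3" --pt "0 0 0 0 0 0 0.3" --pt "0 0 0 0 0 0 0.3" --pt "0 0 0 0 0 0 0.3" --pt "0 0 0 0 0 0 0.3" --pt "0 0 0 0 0 0 0.3" --pt "0 0 0 0 0 0 0.3" --pt "0 0 0 0 0 0 0.3" --pt "0 0 0 0 0 0 0.3" --pt "0 0 0 0 0 0 0.3"

```text
time_s: 11.4
position: [0.532, 0.016, 0.1496]
tcp_rot: [[-1.0, 0.005, 0.0], [0.005, 1.0, 0.0], [-0.0, 0.0, -1.0]]
force: [0.3, -0.6, -0.7]
opening: 0.3
grasp_force: 0.0
```

Request:
move_arm --pt "0 0 0 0 0 0 0.3" --pt "0 0 0 0 0 0 0.3" --pt "0 0 0 0 0 0 0.3" --pt "0 0 0 0 0 0 0.3" --pt "0 0 0 0 0 0 0.3" --pt "0 0 0 0 0 0 0.3"

```text
time_s: 11.9
position: [0.532, 0.016, 0.1496]
tcp_rot: [[-1.0, 0.005, 0.0], [0.005, 1.0, 0.0], [-0.0, 0.0, -1.0]]
force: [-0.9, -0.4, -0.3]
opening: 0.301
grasp_force: 0.0
```

Request:
move_arm --pt "0 0 -0.06 0 0 0 0.3" --pt "0 0 -0.12 0 0 0 0.3" --pt "0 0 -0.18 0 0 0 0.3" --pt "0 0 -0.24 0 0 0 0.3" --pt "0 0 -0.29 0 0 0 0.3" --pt "0 0 -0.33 0 0 0 0.3" --pt "0 0 -0.33 0 0 0 0.3" --pt "0 0 -0.33 0 0 0 0.3"

```text
time_s: 12.57
position: [0.5322, 0.016, 0.2489]
tcp_rot: [[-1.0, 0.005, 0.001], [0.005, 1.0, -0.0], [-0.001, -0.0, -1.0]]
force: [-0.5, -0.1, 0.7]
opening: 0.301
grasp_force: 0.0
```

```bash
python3 go.py .527 -.103 .143
```

```text
12.57 [0.5322 0.016  0.2489] [ -10.3   22.    94.4    0.    63.6 -100. ] shift [ 0.0159 -0.3965  0.3532] turn [-0.0001  0.0005 -0.0017]
```

Request:
move_arm --pt "0.003 -0.06 0 0 0 0 0.3" --pt "0.006 -0.13 0 0 0 0 0.3" --pt "0.009 -0.2 0 0 0 0 0.3" --pt "0.012 -0.27 0 0 0 0 0.3" --pt "0.015 -0.34 0 0 0 0 0.3" --pt "0.016 -0.38 0 0 0 0 0.3" --pt "0.016 -0.396 0 0 0 0 0.3" --pt "0.016 -0.396 0 0 0 0 0.3" --pt "0.016 -0.396 0 0 0 0 0.3" --pt "0.016 -0.396 0 0 0 0 0.3"

```text
time_s: 13.4
position: [0.5264, -0.1018, 0.2483]
tcp_rot: [[-1.0, 0.005, -0.001], [0.005, 1.0, 0.001], [0.001, 0.001, -1.0]]
force: [-0.5, -0.3, -0.3]
opening: 0.298
grasp_force: 0.0
```

Request:
move_arm --pt "0 0 0.05 0 0 0 0.3" --pt "0 0 0.1 0 0 0 0.3" --pt "0 0 0.16 0 0 0 0.3" --pt "0 0 0.22 0 0 0 0.3" --pt "0 0 0.27 0 0 0 0.3" --pt "0 0 0.31 0 0 0 0.3" --pt "0 0 0.33 0 0 0 0.3" --pt "0 0 0.34 0 0 0 0.3" --pt "0 0 0.34 0 0 0 0.3" --pt "0 0 0.34 0 0 0 0.3"

```text
time_s: 14.23
position: [0.5271, -0.1026, 0.1471]
tcp_rot: [[-1.0, 0.005, 0.001], [0.005, 1.0, -0.0], [-0.001, -0.0, -1.0]]
force: [0.0, -0.4, 1.2]
opening: 0.301
grasp_force: 0.0
```

Request:
move_arm --pt "0 0 0 0 0 0 0.3" --pt "0 0 0 0 0 0 0.3" --pt "0 0 0 0 0 0 0.3" --pt "0 0 0 0 0 0 0.3" --pt "0 0 0 0 0 0 0.3" --pt "0 0 0 0 0 0 0.3" --pt "0 0 0 0 0 0 0.3" --pt "0 0 0 0 0 0 0.3" --pt "0 0 0 0 0 0 0.3" --pt "0 0 0 0 0 0 0.3"

```text
time_s: 15.07
position: [0.5266, -0.1028, 0.1465]
tcp_rot: [[-1.0, 0.005, -0.0], [0.005, 1.0, 0.0], [0.0, 0.0, -1.0]]
force: [0.2, 0.3, -0.8]
opening: 0.299
grasp_force: 0.0
```

Request:
move_arm --pt "0 0 0 0 0 0 0.3" --pt "0 0 0 0 0 0 0.3" --pt "0 0 0 0 0 0 0.3" --pt "0 0 0 0 0 0 0.3" --pt "0 0 0 0 0 0 0.3" --pt "0 0 0 0 0 0 0.3" --pt "0 0 0 0 0 0 0.3" --pt "0 0 0 0 0 0 0.3" --pt "0 0 0 0 0 0 0.3" --pt "0 0 0 0 0 0 0.3"

```text
time_s: 15.9
position: [0.5266, -0.1028, 0.1465]
tcp_rot: [[-1.0, 0.005, -0.0], [0.005, 1.0, 0.0], [0.0, 0.0, -1.0]]
force: [0.2, -0.2, -0.3]
opening: 0.302
grasp_force: 0.0
```

Request:
move_arm --pt "0 0 0 0 0 0 0.3" --pt "0 0 0 0 0 0 0.3" --pt "0 0 0 0 0 0 0.3" --pt "0 0 0 0 0 0 0.3" --pt "0 0 0 0 0 0 0.3" --pt "0 0 0 0 0 0 0.3"

```text
time_s: 16.4
position: [0.5266, -0.1028, 0.1466]
tcp_rot: [[-1.0, 0.005, -0.0], [0.005, 1.0, 0.0], [0.0, 0.0, -1.0]]
force: [0.6, -0.2, -0.5]
opening: 0.299
grasp_force: 0.0
```

Request:
move_arm --pt "0 0 -0.08 0 0 0 0.3" --pt "0 0 -0.17 0 0 0 0.3" --pt "0 0 -0.27 0 0 0 0.3" --pt "0 0 -0.37 0 0 0 0.3" --pt "0 0 -0.46 0 0 0 0.3" --pt "0 0 -0.54 0 0 0 0.3" --pt "0 0 -0.6 0 0 0 0.3" --pt "0 0 -0.6 0 0 0 0.3" --pt "0 0 -0.6 0 0 0 0.3" --pt "0 0 -0.6 0 0 0 0.3"

```text
time_s: 17.23
position: [0.5258, -0.1025, 0.3254]
tcp_rot: [[-1.0, 0.005, -0.002], [0.005, 1.0, 0.001], [0.002, 0.001, -1.0]]
force: [-0.0, 0.1, -0.4]
opening: 0.3
grasp_force: 0.0
```

Request:
move_arm --pt "0 0 0 0 0 0 0.3" --pt "0 0 0 0 0 0 0.3" --pt "0 0 0 0 0 0 0.3" --pt "0 0 0 0 0 0 0.3" --pt "0 0 0 0 0 0 0.3" --pt "0 0 0 0 0 0 0.3"

```text
time_s: 17.73
position: [0.5266, -0.1028, 0.3263]
tcp_rot: [[-1.0, 0.005, -0.0], [0.005, 1.0, 0.0], [0.0, 0.0, -1.0]]
force: [0.1, -0.7, -0.5]
opening: 0.303
grasp_force: 0.0
```

```bash
python3 - <<'E'
from h import *
T=viewer.capture("top");a=T["image"].astype(int);b=cv2.imread("pics/top.png").astype(int)
d=np.abs(a-b).max(2)>60
for p in[(303,189),(229,191),(268,193),(350,191),(150,168),(197,171)]:print(p,d[p[1]-8:p[1]+9,p[0]-8:p[0]+9].mean().round(2))
s=bot.read_state();print(s["time_s"],s["position"])
E
```

```text
(303, 189) 0.98
(229, 191) 0.79
(268, 193) 0.89
(350, 191) 0.0
(150, 168) 0.0
(197, 171) 0.0
17.7833 [ 0.52660293 -0.10282086  0.32642313]
```

The hand is 23 cm above the nearest top. It blocks the top camera's view of the three targets, the bystanders are unchanged, and no dwell or lift showed a contact force.

```bash
python3 -c "
from h import *
print(workorder.hand_in())"
```

```text
the job is handed in; nothing more can be done
None
```

I pointed at the food tin, the red-capped spice jar and the grey-lidded glass jar in that order, about 2 s each, saw no sign of contact, drew the hand back 23 cm clear, and handed the job in at 17.8 s; no verdict came back.

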